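Set the mixer's speed selector and start it

ROBOT

A 6-joint arm with a two-finger parallel gripper is mounted at the origin on a cart in front of the work surface, level with it; the furniture and walls round the work are solid. World frame = base frame: x ahead of the robot, y to its left, z up, the work surface at z = 0. Lengths are in m, angles in rad, forces in N, time in s.
With the tool pointing down it reaches from about 0.35 to 0.775 m from the base axis. Payload 5.5 kg.
Tool frame: the origin (TCP) lies on the centre line of the jaws, within the pads' length; the fingertips stand 11 mm ahead of it and the grasp point (between the pads) lies 8 mm behind it (env.tip_extent is the distance from the TCP to the fingertips, in m); z points along the fingers, y is the line along which they close (so a half turn about z gives the same grasp; the last joint's range is limited). The gripper opens to 85 mm and grips with 20 to 120 N. Pads are 22 mm wide; open, the fingers measure 114 mm over their backs; the gripper's body (76 mm by 85 mm) begins 54 mm behind the grasp point. The pads swing forward as they close: fully open they stand 13 mm farther back than shut.
Start: joints at [-1.4, 0.313, 0.046, 1.304, 0, 1.431], TCP at [0.176, -0.547, 0.242] pointing down, gripper open.
Joint ranges: [-2.76, 2.76], [-0.86, 1.69], [-1.03, 1.26], [-2.2, 2.34], [-1.47, 1.5], [-3.14, 3.14]. Speed limits (rad/s): [2.57, 2.57, 3.14, 3.14, 3.14, 3.14].

INTERFACE

Orientations are given as a unit quaternion [w, x, y, z].
In Python, from workcell import env gives the robot as it stands.
- The arm moves only by the shell command python3 -m jog 'ROWS' [FORCE]. ROWS is JSON, a list of rows, each a list of 5 numbers: the gripper's target within -1 to 1 (shut at 1, half-way at 0, fully open at -1), then the shift along the tool's x, y, z in m, then the turn about the tool's z in degrees. In form: [[fingers, tx, ty, tz, turn], ...]. A call has 1 to 5 rows; each row shifts and turns the commanded pose from where the row before left it, along the tool's axes as they then stand; what a row does not reach is not made up. A row lasts 1/12 s, in which the tool goes at most 41.7 mm and 7.16 degrees, less where a joint would pass 70% of its speed; a pose out of reach is approached as far as the arm can. A call is refused whole if a number of a shift passes 0.0417 or a number of a turn 7.16, either way. A call with a gripper value outside its range is refused whole. The fingers move at their own pace and stop on an object; FORCE is the grip in N (left out, the last holds). Time passes only in rows, so rows that do not move let the fingers close. It gives the time, the measured TCP pose, the force, the opening and the grip force at its end, in the units of the state.
- env.get_state(): the state, without advancing time (a new reading comes with each control period).
- env.read_camera(name): name is "side" or "top" or "wrist"; returns a dict with "img" (384x512x3 uint8, red, green, blue), "fov_y" (degrees; the focal length in pixels is half the picture's height over the tangent of half this angle, whatever the lens; pixels are square), "cx", "cy" (the principal point, pixels), "T" (4x4, takes a point from camera to world coordinates). Camera axes: x right, y up, looking along -z (the intrinsics and any distortion apply to the point x, -y, -z); pixel columns grow to the right and rows downward; lengths in m; the calibration is good to about 2 mm. A picture is of the moment at which its call begins. There is no depth.
- env.hand_in(): hands the job in; it is judged then, once.
The state is a dict: "clock": time; "joint_pos": joint angles; "qvel": joint speeds; "tau": joint torques, N m; "tcp_pos": TCP position; "orientation": TCP orientation; "wrist_force": force on the tool from outside, world axes, zero at the start; "ft_torque": the same for the moment, N m; "finger_gap": finger opening in m; "grip_force": force on a finger pad.
Only numpy, scipy, OpenCV 4.12 (cv2) and the standard library are available. Lean on these libraries where they do the work, as an engineer would, in place of code of your own. Each camera call takes 0.05 s, during which the arm holds its last target. There are 200 camera calls.

TASK

Two bench mixers stand on the table; use the one whose deck carries the small paint tin. Keeping the fingers shut and pushing with the fingertips only, turn its pointer knob clockwise, click by click, until it has clicked into the stop at the fifth dot (the first mark, a short bar, is off and does not count), then press its round start button all the way down and let it come up again. Do not pinch the knob, do not press the button before the knob is set, and leave the other mixer, the tin, the cup and everything else as they are.

Things in the scene. Friction and masses are not known exactly. Their poses are not given: they have to be found in the camera images.
- mixer_1: The bench mixer: fixed white box 250 (x, depth) x 170 (y) x 50 mm high, grey top plate; origin under its centre, on the table; x runs from its front (knob and button) to its rear (round steel deck). Knob axis at x -70, y +20, button at x -90, y -60, deck at x +65, y 0 mm. Yaw within 0.15 rad. The two mixers are alike, left or right. This one carries the paint tin.
- mixer_1_dial (a joint): rad, turn of that mixer's pointer knob, growing clockwise from above. Click stops every 0.698 rad (40 deg): 0 = off, k-th dot at 0.698 k, fifth 3.491, end stops at off and the sixth. Starts at off, the first or second dot (rarely balanced midway). Past the middle between stops it snaps to the nearer one by itself; pushing the bar's outer part takes 1 to 4 N
- mixer_1_axis (a point): point on that knob's axis, 70 mm above the table; axes are the mixer's. The bar points at (120 deg - joint) anticlockwise from its x: off front left, fifth dot 80 deg clockwise of x, so to the right. Marks on the plate 55 mm from the axis: a short white bar for off, then six white dots that grow clockwise from the first to the sixth
- mixer_1_dial_tip (a point): outer end of that knob's one-sided pointer bar, 44 mm from the axis, 70 mm above the table; x outward along the bar. The black bar is 14 mm wide, reaches 46 mm from the axis, sides 59 to 84 mm above the table, a 3 mm white ridge along its middle up to 87 mm. Round skirt of radius 26 mm up to 58 mm, hub radius 14 mm up to 84 mm
- mixer_1_dial_left: the black half of that bar on its anticlockwise side (the side to push for clockwise turning); origin on the knob axis, at the top plate (50 mm above the table), x along the bar; its outer face 7 mm from the bar's middle
- mixer_1_dial_right: the black half of that bar on its clockwise side; same origin and axes
- mixer_1_start (a joint): m, travel of that mixer's round start button: 0 up, 0.006 fully down, springs back; pressed counts from 0.004; 1.5 N starts it, about 5 N is fully down
- mixer_1_start_top (a point): middle of the top of that button: grey cap of radius 12 mm, 72 mm above the table when up, in a black collar of radius 20 mm up to 62 mm above the table
- mixer_1_deck (a point): centre of that mixer's steel deck, on its face 60 mm above the table; deck rim 66 mm above the table, outer radius 49 mm
- tin_load: small round paint tin, 62 mm across and 62 mm tall, loose on that deck; origin at the centre of its underside
- mixer_2: The other bench mixer: fixed white box 250 (x, depth) x 170 (y) x 50 mm high, grey top plate; origin under its centre, on the table; x runs from its front (knob and button) to its rear (round steel deck). Knob axis at x -70, y +20, button at x -90, y -60, deck at x +65, y 0 mm. Yaw within 0.15 rad. The two mixers are alike, left or right. This one carries the lidded cup and is not to be used.
- mixer_2_dial_tip (a point): outer end of the other mixer's pointer bar, 44 mm from its knob axis, which stands at off, the first or the second dot; it must stay as it is
- mixer_2_start (a joint): m, the other mixer's start button, same kind, not to be pressed
- cup_load: spray-gun cup with a conical lid, 73 mm across, 120 mm tall, loose on the other mixer's deck; origin at the centre of its underside
- air_cap: small round air cap with two horns, 31 mm across, 24 tall, loose, on the table just right of the mixer with the tin
- coupler: hose coupler, 66x25x25 mm, loose, lying on the table just right of the mixer with the cup
- thinner: white squeeze bottle with a nozzle, 60 mm across, 152 tall, loose, at the back
- spare_tin: another small paint tin, 62 mm across, 68 tall, loose, standing on the table at the back, on no mixer
- big_cup: large spray-gun cup with lid, 100 mm across, 165 tall, loose, at the back
Mind the look-alikes: they are no part of the job. Leave any blue look-alike of the tin_load alone.

How it is judged:
By the outcome, as a careful person would: the job done as asked, in the order asked, and still so for the second after the job is handed in, with the robot touching nothing.
It also fails if it takes over 51 s, if anything falls off the work surface, if the arm or the gripper's body presses on something with over 40 N, if the wrist force passes 120 N, or if a joint passes its speed limit or range.

## Working session

There is one attempt and no reset: what is moved stays moved. The work goes in short steps, Python scripts to look and compute and a shell command to move; the robot and the scene stay as the last step left them, time stands still between calls to the robot, and variables do not carry over. Pictures are saved under pics/ and viewed, at most 10 in all, crops included, and the job is handed in when it is done.

```bash
mkdir -p pics
cat > h.py <<'E'
import numpy as np, cv2
from workcell import env
def cam(n):
    c=env.read_camera(n); c['img']=np.asarray(c['img']); return c
def save(im,p): cv2.imwrite(p,cv2.cvtColor(im,cv2.COLOR_RGB2BGR))
def ray(c,u,v):
    h=c['img'].shape[0]; f=h/2/np.tan(np.radians(c['fov_y'])/2)
    d=np.array([(u-c['cx'])/f,-(v-c['cy'])/f,-1.]); T=np.array(c['T']); return T[:3,3],T[:3,:3]@d
def onz(c,u,v,z):
    o,d=ray(c,u,v); return o+d*(z-o[2])/d[2]
def proj(c,p):
    h=c['img'].shape[0]; f=h/2/np.tan(np.radians(c['fov_y'])/2)
    T=np.array(c['T']); q=T[:3,:3].T@(np.array(p)-T[:3,3]); return c['cx']+f*q[0]/-q[2], c['cy']-f*q[1]/-q[2]
E
python3 - <<'E'
from h import *
for n in('top','side'):
    c=cam(n); print(n,{k:v for k,v in c.items() if k!='img'}); save(c['img'],f'pics/{n}0.png')
print(env.get_state(),env.tip_extent)
E
```

```text
top {'fov_y': 45.443144662454394, 'cx': 252.38612404580712, 'cy': 193.12191564920124, 'T': array([[-3.87630291e-02,  9.73458601e-01, -2.25556598e-01,
         3.94484437e-01],
       [-9.99248377e-01, -3.76884093e-02,  9.06995291e-03,
         9.02600091e-02],
       [ 3.28354288e-04,  2.25738643e-01,  9.74187845e-01,
         1.03089346e+00],
       [ 0.00000000e+00,  0.00000000e+00,  0.00000000e+00,
         1.00000000e+00]])}
side {'fov_y': 56.006010524178265, 'cx': 250.0131985995371, 'cy': 192.023805192982, 'T': array([[-0.97688001,  0.15033684, -0.15200094,  0.48218039],
       [-0.21359474, -0.65607365,  0.72384021,  0.71023231],
       [ 0.00909604,  0.73957164,  0.67301639,  0.63789327],
       [ 0.        ,  0.        ,  0.        ,  1.        ]])}
{'clock': 0.1, 'joint_pos': array([-1.39959292e+00,  3.13967823e-01,  4.50960400e-02,  1.30361080e+00,
       -2.50215232e-05,  1.43120504e+00]), 'qvel': array([-0.00021984, -0.00207384,  0.00339901,  0.00107958,  0.00080706,
       -0.00090554]), 'tau': array([ 1.77072136e-03, -4.81724310e+01,  2.99244922e+01,  1.25429392e-02,
       -1.80999000e-04, -8.96978385e-07]), 'tcp_pos': array([ 0.17575663, -0.54701724,  0.24147525]), 'orientation': array([-8.42823351e-04,  9.87949757e-01,  1.54772626e-01, -2.58351438e-05]), 'wrist_force': array([-0.64957104, -0.90960631, -0.19725611]), 'ft_torque': array([ 0.02894013,  0.00977389, -0.00726396]), 'grip_force': 0.0, 'finger_gap': 0.08556399842694895} 0.011
```

View pics/top0.png

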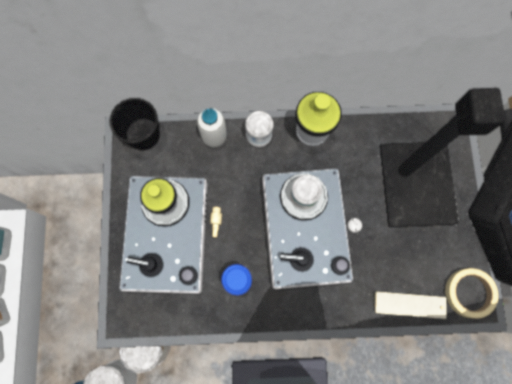

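View pics/side0.png

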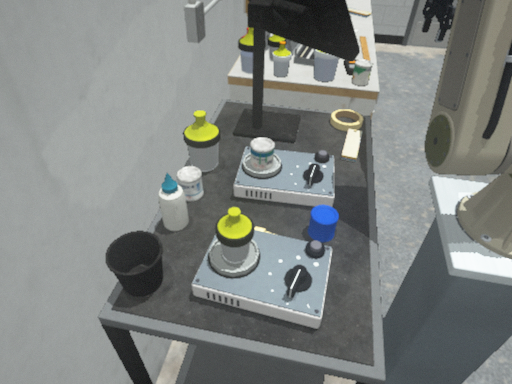

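Candidates for the knob: right mixer (302,259), with the white tin on its deck at (305,188), and left mixer (150,263), with the yellow-lidded cup. Tin look-alikes are the spare tin (259,126) and the blue tin (237,280). I choose the right mixer and check it in a close crop.

```bash
cat >> h.py <<'E'
def mixer(c):
    im=c['img']; hsv=cv2.cvtColor(im,cv2.COLOR_RGB2HSV); 
    x0=240; sub=hsv[150:300,x0:370]
    m=((sub[...,2]>110)).astype(np.uint8)
    m=cv2.morphologyEx(m,cv2.MORPH_CLOSE,np.ones((3,3)))
    cs,_=cv2.findContours(m,cv2.RETR_EXTERNAL,cv2.CHAIN_APPROX_NONE); k=max(cs,key=cv2.contourArea)
    return k.reshape(-1,2)+[x0,150]
E
python3 - <<'E'
from h import *
c=cam('top'); k=mixer(c)
P=np.array([onz(c,u,v,.05)[:2] for u,v in k]).astype(np.float32)
r=cv2.minAreaRect(P); print(r, cv2.boxPoints(r).round(4))
for n,(u,v,z) in dict(tipish=(281,256,.087),hub=(303,260,.084),button=(341,265,.072),deck=(304,196,.062),blue=(237,278,.06),tin=(307,186,.12),aircap=(355,226,.02)).items(): print(n,onz(c,u,v,z).round(4))
im=c['img'][165:300,215:370].copy()
save(cv2.resize(im,None,fx=4.4,fy=4.4,interpolation=cv2.INTER_CUBIC),'pics/crop1.png')
E
```

```text
((0.5439856648445129, -0.04985305666923523), (0.25227946043014526, 0.20684030652046204), 2.381486654281616) [[ 0.4137  0.0482]
 [ 0.4223 -0.1584]
 [ 0.6743 -0.1479]
 [ 0.6657  0.0587]]
tipish [0.4787 0.028  0.087 ]
hub [ 0.469  -0.0168  0.084 ]
button [ 0.4567 -0.0962  0.072 ]
deck [ 0.6081 -0.0302  0.062 ]
blue [0.4391 0.1203 0.06  ]
tin [ 0.616  -0.0305  0.12  ]
aircap [ 0.5446 -0.1445  0.02  ]
```

View pics/crop1.png

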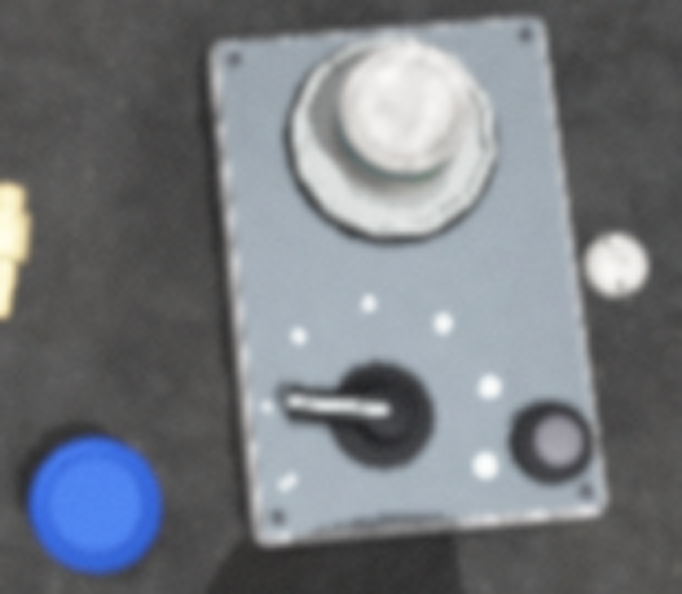

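The crop shows that the chosen mixer carries the white tin. Its pointer is at the first dot (crop 267,406), and the fifth dot is at (489,387). The button is at (558,440), and the blue tin stands clear on the left. Next I fit the mixer pose from the marks and corners.

Run:
```python
from h import *
c=cam('top')
marks=[(288,481),(267,406),(298,336),(368,303),(443,323),(489,387),(485,465)]
loc=[];w=[]
for k,(u,v) in enumerate(marks):
    a=np.radians(120-40*k); loc.append([-.07+.055*np.cos(a),.02+.055*np.sin(a)]); w.append(onz(c,215+(u-2)/4.4,165+(v-2)/4.4,.05)[:2])
for (u,v),l in zip([(213,42),(545,18),(606,512),(258,544)],[(.125,.085),(.125,-.085),(-.125,-.085),(-.125,.085)]):
    loc.append(l); w.append(onz(c,215+(u-2)/4.4,165+(v-2)/4.4,.05)[:2])
loc=np.array(loc);w=np.array(w)
a=loc-loc.mean(0);b=w-w.mean(0);H=a.T@b
th=np.arctan2(H[0,1]-H[1,0],H[0,0]+H[1,1]);R=np.array([[np.cos(th),-np.sin(th)],[np.sin(th),np.cos(th)]])
t=w.mean(0)-R@loc.mean(0)
print('yaw',np.degrees(th),'org',t,'\nres mm',((loc@R.T+t-w)*1e3).round(1).tolist())
ax=R@[-.07,.02]+t
print('axis',ax,'button',R@[-.09,-.06]+t,'btn seen',onz(c,215+558/4.4,165+440/4.4,.072),'deck',R@[.065,0]+t)
tp=onz(c,215+(290-2)/4.4,165+(401-2)/4.4,.087)[:2]
print('tip seen',tp,'ang mixer',np.degrees(np.arctan2(*(tp-ax)[::-1])-th),np.linalg.norm(tp-ax))
```

```text
yaw 2.4093300456404703 org [ 0.54416967 -0.03326749] 
res mm [[-0.7, 0.5], [-0.1, 0.3], [-0.0, -0.3], [-0.5, -0.0], [-0.6, 0.1], [-0.5, 0.1], [-0.6, 0.3], [1.5, 0.9], [2.6, -0.8], [-1.3, -2.0], [0.1, 0.9]]
axis [ 0.47339078 -0.01622786] button [ 0.45677153 -0.0969979 ] btn seen [ 0.45659634 -0.09787484  0.072     ] deck [ 0.60911221 -0.030535  ]
tip seen [0.47935491 0.02911747] ang mixer 80.09774207679297 0.045735861513116864
```

```bash
python3 -m jog '[[1,0.0136,-0.0143,0,0],[1,0.0273,-0.0286,0,0],[1,0.0273,-0.0286,0,0],[1,0.0273,-0.0286,0,0],[1,0.0273,-0.0286,0,0]]' 40
python3 -m jog '[[1,0.0273,-0.0286,0,0],[1,0.0273,-0.0286,0,0],[1,0.0273,-0.0286,0,0],[1,0.0273,-0.0286,0,0],[1,0.0273,-0.0286,0,0]]'
python3 -m jog '[[1,0.0273,-0.0286,0,0],[1,0.0273,-0.0286,0,0],[1,0.0273,-0.0286,0,0],[1,0.0273,-0.0286,0,0],[1,0.0273,-0.0286,0,0]]'
python3 -m jog '[[1,0.0136,-0.0143,0,-3],[1,0,0,0,-7],[1,0,0,0,-7],[1,0,0,0,-7],[1,0,0,0,-7]]'
```

```text
clock: 0.62
tcp_pos: [0.2536, -0.3857, 0.2419]
orientation: [-0.0, 0.988, 0.154, 0.0]
wrist_force: [1.4, -0.3, -0.8]
finger_gap: 0.0256
grip_force: 0.0
clock: 1.03
tcp_pos: [0.3399, -0.2077, 0.2424]
orientation: [0.0, 0.988, 0.154, 0.0]
wrist_force: [0.4, -0.7, 0.1]
finger_gap: -0.0002
grip_force: 0.0
clock: 1.45
tcp_pos: [0.4262, -0.0296, 0.2424]
orientation: [0.0, 0.988, 0.155, 0.0]
wrist_force: [0.3, -2.0, 0.3]
finger_gap: -0.0002
grip_force: 0.0
clock: 1.87
tcp_pos: [0.4343, -0.0134, 0.2421]
orientation: [-0.0, 0.909, 0.416, -0.0]
wrist_force: [0.0, -0.3, -0.6]
finger_gap: 0.0001
grip_force: 0.0
```

```bash
python3 -m jog '[[1,0,0,0,-7],[1,0,0,0,-7],[1,0,0,0,-7],[1,0,0,0,-7],[1,0,0,0,-7]]'
python3 -m jog '[[1,0,0,0,-7],[1,0,0,0,-7],[1,0,0,0,-7],[1,0,0,0,-7],[1,0,0,0,-7]]'
python3 -m jog '[[1,0,0,0,-7],[1,0,0,0,-7],[1,0,0,0,-7],[1,0,0,0,-7],[1,0,0,0,-7]]'
python3 -m jog '[[1,0,0,0,-7],[1,0,0,0,-7],[1,0,0,0,-4.5],[1,0,0,0,0],[1,0,0,0,0]]'
cat >> h.py <<'E'
from scipy.spatial.transform import Rotation
AX=np.array([.4737,-.0163]); YAW=2.41
def where(p=True):
    s=env.get_state(); q=s['orientation']; R=Rotation.from_quat([q[1],q[2],q[3],q[0]]).as_matrix()
    phi=np.degrees(np.arctan2(R[1,0],R[0,0])); d=R[:2,:2].T@(s['tcp_pos'][:2]-AX)
    print('t',round(s['clock'],2),'tcp',s['tcp_pos'].round(4),'phi',phi.round(1),'axis-rel tool xy mm',(d*1e3).round(1),'zax',R[:,2].round(3),'j6',s['joint_pos'][5].round(2),'F',s['wrist_force'].round(1),'gap',s['finger_gap'].round(4)); return s,R
E
python3 - <<'E'
from h import *
where()
c=cam('wrist'); save(c['img'],'pics/w1.png'); print(c['fov_y'],c['T'].round(3).tolist())
E
```

```text
clock: 2.28
tcp_pos: [0.4343, -0.0138, 0.2422]
orientation: [-0.0, 0.742, 0.67, -0.0]
wrist_force: [0.6, -0.3, 0.7]
finger_gap: -0.0
grip_force: 0.0
clock: 2.7
tcp_pos: [0.4343, -0.0138, 0.2422]
orientation: [-0.0, 0.506, 0.862, -0.0]
wrist_force: [-0.5, -0.7, -0.0]
finger_gap: 0.0001
grip_force: 0.0
clock: 3.12
tcp_pos: [0.4343, -0.0138, 0.2422]
orientation: [-0.0, 0.224, 0.975, -0.0]
wrist_force: [-0.5, -0.3, 0.2]
finger_gap: -0.0001
grip_force: 0.0
clock: 3.53
tcp_pos: [0.4343, -0.0138, 0.2422]
orientation: [-0.0, 0.068, 0.998, -0.0]
wrist_force: [0.0, -0.5, -0.6]
finger_gap: -0.0001
grip_force: 0.0Traceback (most recent call last):
  File "<stdin>", line 2, in <module>
  File "h.py", line 26, in where
    print('t',round(s['clock'],2),'tcp',s['tcp_pos'].round(4),'phi',phi.round(1),'axis-rel tool xy mm',(d*1e3).round(1),'zax',R[:,2].round(3),'j6',s['joint_pos'][5].round(2),'F',s['wrist_force'].round(1),'gap',s['finger_gap'].round(4)); return s,R
                                                                                                                                                                                                                  ^^^^^^^^^^^^^^^^^^^^^
AttributeError: 'float' object has no attribute 'round'
```

```bash
sed -i "s/,'gap',s\['finger_gap'\].round(4)//" h.py
python3 - <<'E'
from h import *
where()
c=cam('wrist'); save(c['img'],'pics/w1.png')
print('axis px',proj(c,[*AX,.07]))
E
```

```text
t 3.53 tcp [ 0.4343 -0.0138  0.2422] phi 172.2 axis-rel tool xy mm [39.4 -2.9] zax [-0. -0. -1.] j6 -0.08 F [ 0.  -0.5 -0.6]
axis px (np.float64(254.1551539247338), np.float64(207.6698520307472))
```

View pics/w1.png

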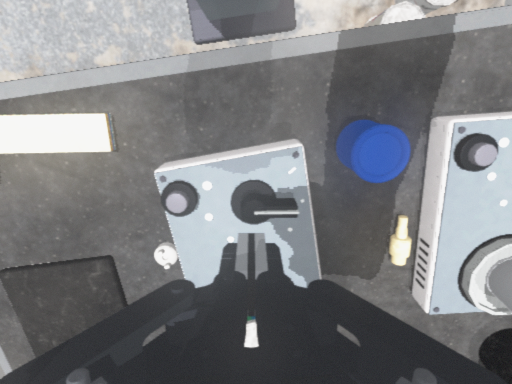

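The wrist view confirms the hub at about (255,205), matching the projected axis at (254,208). The bar points right, toward the first dot. The blue tin is clear at (375,150). I'll move beside the bar and go down.

```bash
python3 -m jog '[[1,-0.009,0.038,0,0],[1,0,0,0.04,0],[1,0,0,0.04,0],[1,0,0,0.04,0],[1,0,0,0,0]]'
python3 -m jog '[[1,0,0,0.02,0],[1,0,0,0.015,0],[1,0,0,0.009,0],[1,0,0,0,0],[1,0,0,0,0]]'
python3 - <<'E'
from h import *
where()
E
```

```text
clock: 4.0
tcp_pos: [0.4426, 0.0236, 0.1156]
orientation: [-0.006, 0.068, 0.998, 0.0]
wrist_force: [-1.5, -1.0, -1.0]
finger_gap: 0.0001
grip_force: 0.0
clock: 4.42
tcp_pos: [0.449, 0.0224, 0.0793]
orientation: [0.0, 0.067, 0.998, -0.0]
wrist_force: [0.4, -0.3, -0.2]
finger_gap: -0.0003
grip_force: 0.0
t 4.42 tcp [0.449  0.0224 0.0793] phi 172.3 axis-rel tool xy mm [29.7 35.1] zax [ 0.001 -0.    -1.   ] j6 0.01 F [ 0.4 -0.3 -0.2]
```

```bash
python3 -m jog '[[1,-0.005,0,0,0],[1,-0.003,0,0,0],[1,-0.003,0,0,0],[1,0,0,0,0]]'
python3 -m jog '[[1,-0.0031,0.0014,0,5],[1,-0.0031,0.0014,0,5],[1,0,0,0,0]]'
python3 -m jog '[[1,-0.0031,0.0014,0,5],[1,-0.0031,0.0014,0,5],[1,-0.0031,0.0014,0,5],[1,0,0,0,0]]'
python3 - <<'E'
from h import *
where()
c=cam('top'); save(cv2.resize(c['img'][200:300,240:370],None,fx=5,fy=5,interpolation=cv2.INTER_CUBIC),'pics/t2.png')
E
```

```text
clock: 4.75
tcp_pos: [0.4606, 0.0209, 0.079]
orientation: [0.001, 0.067, 0.998, -0.0]
wrist_force: [-0.3, 0.4, -0.6]
finger_gap: -0.0002
grip_force: 0.3
clock: 5.0
tcp_pos: [0.4662, 0.0229, 0.0784]
orientation: [-0.0, 0.155, 0.988, -0.0]
wrist_force: [-0.3, 0.3, 0.5]
finger_gap: 0.0001
grip_force: 0.3
clock: 5.33
tcp_pos: [0.477, 0.0229, 0.0785]
orientation: [0.001, 0.281, 0.96, 0.0]
wrist_force: [0.6, -0.5, 0.1]
finger_gap: 0.0004
grip_force: 0.0
t 5.33 tcp [0.477  0.0229 0.0785] phi 147.3 axis-rel tool xy mm [18.4 34.8] zax [ 0.001 -0.    -1.   ] j6 0.45 F [ 0.6 -0.5  0.1]
```

View pics/t2.png

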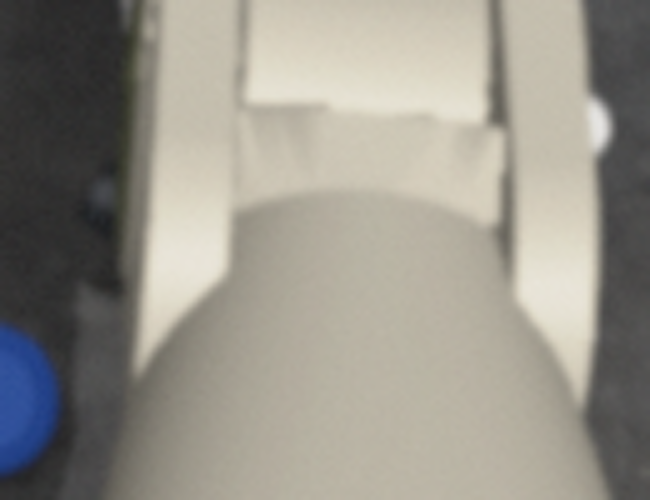

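The top view is blocked by the arm, so I'll use the wrist camera.

Run:
```python
from h import *
where()
c=cam('wrist'); save(c['img'],'pics/w2.png')
for b in (82.4,42.4): print(b,proj(c,[AX[0]+.044*np.cos(np.radians(b)),AX[1]+.044*np.sin(np.radians(b)),.087]))
print(proj(c,[*AX,.087]))
```

```text
t 5.38 tcp [0.4766 0.0229 0.0784] phi 147.5 axis-rel tool xy mm [18.7 34.6] zax [ 0.001 -0.    -1.   ] j6 0.45 F [-0.1 -0.1 -0.6]
82.4 (np.float64(264.04622473299384), np.float64(269.63860775167814))
42.4 (np.float64(268.37358539792046), np.float64(322.5128247314849))
(np.float64(180.7421713092305), np.float64(303.05006337284976))
```

View pics/w2.png

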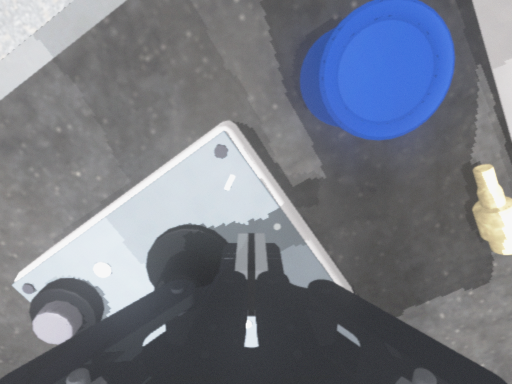

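The bar has left the first dot (277,227) and is behind the fingertips. I'll continue around the arc.

```bash
python3 -m jog '[[1,-0.0031,0.0014,0,5],[1,-0.0031,0.0014,0,5],[1,-0.0031,0.0014,0,5],[1,-0.0031,0.0014,0,5],[1,0,0,0,0]]'
python3 -m jog '[[1,-0.0031,0.0014,0,5],[1,-0.0031,0.0014,0,5],[1,-0.0031,0.0014,0,5],[1,-0.0031,0.0014,0,5],[1,0,0,0,0]]'
python3 -c 'from h import *
where()'
python3 -m jog '[[1,-0.0031,0.0014,0,5],[1,-0.0031,0.0014,0,5],[1,-0.0031,0.0014,0,5],[1,-0.0031,0.0014,0,5],[1,0,0,0,0]]'
python3 -m jog '[[1,-0.0031,0.0014,0,5],[1,-0.0031,0.0014,0,5],[1,-0.0031,0.0014,0,5],[1,-0.0031,0.0014,0,5],[1,0,0,0,0]]'
python3 -c 'from h import *
where()'
```

```text
clock: 5.85
tcp_pos: [0.4893, 0.0193, 0.0783]
orientation: [0.0, 0.443, 0.896, 0.0]
wrist_force: [-0.2, 0.5, 0.2]
finger_gap: -0.0001
grip_force: 0.3
clock: 6.27
tcp_pos: [0.5004, 0.0111, 0.0784]
orientation: [0.0, 0.592, 0.806, -0.0]
wrist_force: [0.5, -0.4, -0.1]
finger_gap: -0.0001
grip_force: 0.0
t 6.27 tcp [0.5004 0.0111 0.0784] phi 107.4 axis-rel tool xy mm [18.2 33.7] zax [ 0.001 -0.    -1.   ] j6 1.13 F [ 0.5 -0.4 -0.1]
clock: 6.68
tcp_pos: [0.5074, 0.001, 0.0783]
orientation: [-0.001, 0.722, 0.691, 0.001]
wrist_force: [-0.1, 1.0, -0.1]
finger_gap: 0.0001
grip_force: 1.0
clock: 7.1
tcp_pos: [0.5109, -0.0133, 0.0783]
orientation: [0.0, 0.832, 0.555, -0.0]
wrist_force: [0.2, -0.1, 0.3]
finger_gap: -0.0
grip_force: 0.0
t 7.1 tcp [ 0.5109 -0.0133  0.0783] phi 67.5 axis-rel tool xy mm [17.  33.2] zax [ 0.    -0.001 -1.   ] j6 1.78 F [ 0.2 -0.1  0.3]
```

```bash
python3 -m jog '[[1,-0.0031,0.0015,0,5],[1,-0.0031,0.0015,0,5],[1,-0.0031,0.0015,0,5],[1,-0.003,0.0015,0,5],[1,0,0,0,0]]'
python3 -m jog '[[1,-0.003,0.0015,0,5],[1,-0.003,0.0015,0,5],[1,-0.003,0.0015,0,5],[1,-0.003,0.0015,0,5],[1,0,0,0,0]]'
python3 -m jog '[[1,-0.003,0.0015,0,5],[1,-0.003,0.0015,0,5],[1,0,0,0,0],[1,0,0,0,0]]'
python3 - <<'E'
from h import *
where()
c=cam('wrist'); save(c['img'],'pics/w3.png')
for k in range(1,7):
  b=np.radians(122.4-40*k); print(k,np.round(proj(c,[AX[0]+.044*np.cos(b),AX[1]+.044*np.sin(b),.087])))
E
```

```text
clock: 7.52
tcp_pos: [0.51, -0.0258, 0.0783]
orientation: [-0.001, 0.915, 0.403, 0.001]
wrist_force: [1.1, 1.6, -0.5]
finger_gap: -0.0
grip_force: 0.9
clock: 7.93
tcp_pos: [0.5042, -0.039, 0.0783]
orientation: [0.0, 0.971, 0.238, -0.0]
wrist_force: [-0.5, 0.5, 0.6]
finger_gap: 0.0001
grip_force: 0.0
clock: 8.27
tcp_pos: [0.5004, -0.0439, 0.0783]
orientation: [0.0, 0.988, 0.154, -0.0]
wrist_force: [-0.5, -0.5, 0.0]
finger_gap: 0.0
grip_force: 0.0
t 8.27 tcp [ 0.5004 -0.0439  0.0783] phi 17.7 axis-rel tool xy mm [17.  34.4] zax [-0. -0. -1.] j6 2.59 F [-0.5 -0.5  0. ]
1 [ 88. 265.]
2 [129. 223.]
3 [197. 218.]
4 [253. 253.]
5 [269. 306.]
6 [243. 351.]
```

```bash
python3 -m jog '[[1,0.006,0,0,0],[1,0.006,0,0,0],[1,0,0,-0.03,0],[1,0,0,-0.04,0],[1,0,0,-0.04,0]]'
python3 -m jog '[[1,0.03,0,-0.01,0],[1,0.0,0,0,0],[1,0,0,0,0]]'
python3 - <<'E'
from h import *
where()
c=cam('wrist'); save(c['img'],'pics/w4.png')
for k in range(4,7):
  b=np.radians(122.4-40*k); print(k,np.round(proj(c,[AX[0]+.044*np.cos(b),AX[1]+.044*np.sin(b),.087])))
print(np.round(proj(c,[*AX,.087])),proj(c,[.4567,-.0975,.072]))
E
```

```text
clock: 8.73
tcp_pos: [0.5115, -0.0399, 0.1886]
orientation: [-0.001, 0.988, 0.152, -0.001]
wrist_force: [0.7, 0.3, 0.4]
finger_gap: 0.0001
grip_force: 0.0
clock: 8.98
tcp_pos: [0.5428, -0.0312, 0.1993]
orientation: [0.001, 0.988, 0.152, 0.002]
wrist_force: [0.5, -0.4, -0.7]
finger_gap: -0.0002
grip_force: 0.0
t 8.98 tcp [ 0.5428 -0.0312  0.1993] phi 17.5 axis-rel tool xy mm [61.4 34.9] zax [ 0.003 -0.001 -1.   ] j6 2.63 F [ 0.5 -0.4 -0.7]
4 [251. 228.]
5 [260. 258.]
6 [246. 283.]
[211. 254.] (np.float64(287.8262331481995), np.float64(282.58980139399034))
```

View pics/w4.png

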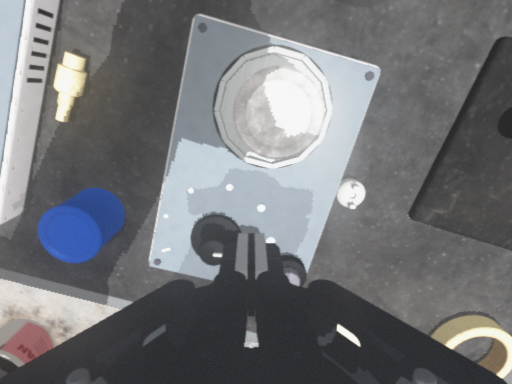

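The ridge starts at (212,254) and runs level to the right, which fits the fifth stop. The fingers hide its end, so I'll step back toward the front to see it.

```bash
python3 -m jog '[[1,-0.034,-0.0032,0,0],[1,-0.034,-0.0032,0,0],[1,-0.034,-0.0032,0,0],[1,-0.034,-0.0032,0,0],[1,0,0,0,0]]'
python3 - <<'E'
from h import *
where()
c=cam('wrist'); 
a=np.array(proj(c,[*AX,.087]));print('axis',a.round())
for k in range(4,7):
  b=np.radians(122.4-40*k); print(k,np.round(proj(c,[AX[0]+.044*np.cos(b),AX[1]+.044*np.sin(b),.087])))
print(proj(c,[.4567,-.0975,.072]))
save(cv2.resize(c['img'][60:260,130:390],None,fx=3,fy=3,interpolation=cv2.INTER_CUBIC),'pics/w5.png')
E
```

```text
clock: 9.45
tcp_pos: [0.399, -0.0586, 0.196]
orientation: [-0.002, 0.989, 0.15, -0.004]
wrist_force: [-1.2, 1.3, -0.1]
finger_gap: 0.0002
grip_force: 0.0
t 9.45 tcp [ 0.399  -0.0586  0.196 ] phi 17.3 axis-rel tool xy mm [-83.9  18.2] zax [-0.009  0.002 -1.   ] j6 2.5 F [-1.2  1.3 -0.1]
axis [226.  82.]
4 [276.  44.]
5 [285.  87.]
6 [268. 124.]
(np.float64(316.352919703884), np.float64(133.72165526569722))
```

View pics/w5.png

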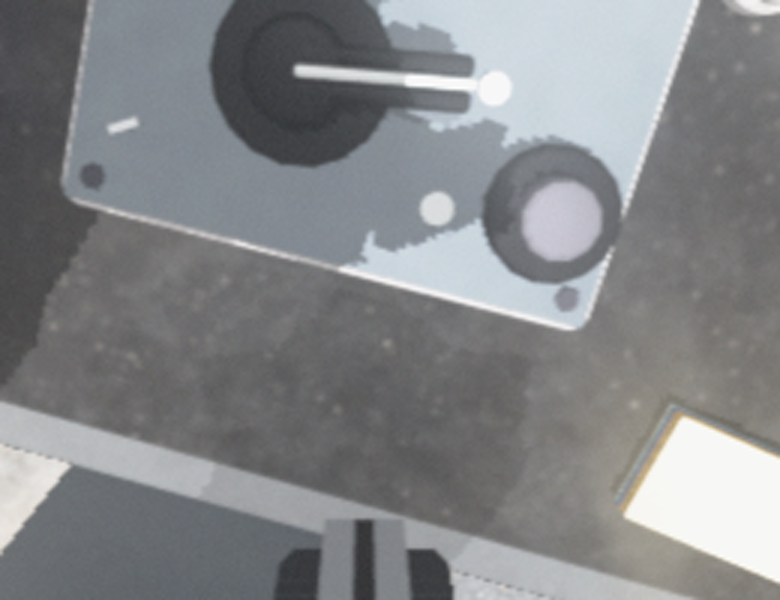

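The pointer sits on the fifth dot (crop 495,88), and the sixth is at (437,209). The button is at full-frame (317,134), as predicted. I'll go above the button next.

```bash
python3 -m jog '[[1,0.022,0.027,0,0],[1,0.0215,0.027,0,0],[1,0,0,0,0],[1,0,0,0,0]]'
python3 -m jog '[[1,0,0,0.04,0],[1,0,0,0.04,0],[1,0,0,0.02,0],[1,0,0,0,0],[1,0,0,0,0]]'
python3 - <<'E'
from h import *
s,R=where()
print((R.T@(np.array([.4567,-.0975,.083])-s['tcp_pos'])*1e3).round(1))
E
```

```text
clock: 9.83
tcp_pos: [0.4656, -0.099, 0.1969]
orientation: [-0.0, 0.989, 0.15, -0.001]
wrist_force: [-0.2, 0.1, -0.7]
finger_gap: -0.0003
grip_force: 0.0
clock: 10.25
tcp_pos: [0.4628, -0.0973, 0.0973]
orientation: [-0.001, 0.989, 0.151, -0.002]
wrist_force: [-0.3, -0.4, 0.4]
finger_gap: -0.0
grip_force: 0.0
t 10.25 tcp [ 0.4628 -0.0973  0.0973] phi 17.4 axis-rel tool xy mm [-34.5  74.1] zax [-0.004  0.002 -1.   ] j6 2.46 F [-0.3 -0.4  0.4]
[-5.9 -1.6 14.3]
```

```bash
python3 -m jog '[[1,-0.006,-0.0015,0.008,0],[1,0,0,0.004,0],[1,0,0,0.003,0],[1,0,0,0,0]]'
python3 -m jog '[[1,0,0,0.002,0],[1,0,0,0.002,0],[1,0,0,0,0]]'
python3 -c 'from h import *
where()'
```

```text
clock: 10.58
tcp_pos: [0.459, -0.0988, 0.0841]
orientation: [0.0, 0.989, 0.151, 0.001]
wrist_force: [-0.5, -0.3, -0.1]
finger_gap: -0.0001
grip_force: 0.0
clock: 10.83
tcp_pos: [0.4593, -0.0989, 0.0798]
orientation: [0.0, 0.989, 0.151, 0.001]
wrist_force: [0.9, 0.6, 3.5]
finger_gap: 0.0002
grip_force: 1.6
t 10.83 tcp [ 0.4593 -0.0989  0.0798] phi 17.3 axis-rel tool xy mm [-38.3  74.6] zax [ 0.002 -0.001 -1.   ] j6 2.46 F [0.9 0.6 3.5]
```

Contact at 3.5 N. I'll press on in small steps until it bottoms out.

```bash
python3 -m jog '[[1,0,0,0.0015,0],[1,0,0,0.0015,0],[1,0,0,0,0],[1,0,0,0,0]]'
python3 -m jog '[[1,0,0,0.001,0],[1,0,0,0,0],[1,0,0,0,0]]'
```

```text
clock: 11.17
tcp_pos: [0.4593, -0.0989, 0.077]
orientation: [0.0, 0.989, 0.15, 0.001]
wrist_force: [0.5, 1.2, 7.2]
finger_gap: 0.0004
grip_force: 3.4
clock: 11.42
tcp_pos: [0.4594, -0.099, 0.0769]
orientation: [0.001, 0.989, 0.151, 0.001]
wrist_force: [-1.1, 1.7, 13.9]
finger_gap: 0.0002
grip_force: 7.3
```

Bottomed out: z stays at 76.9 mm while the force rises to 14 N. I'll release, rise and check.

```bash
python3 -m jog '[[1,0,0,-0.004,0],[1,0,0,-0.01,0],[1,0,0,-0.03,0],[1,0,0,-0.04,0],[1,0,0,-0.03,0]]'
python3 -m jog '[[1,-0.03,-0.03,0,0],[1,-0.03,-0.025,0,0],[1,0,0,0,0],[1,0,0,0,0],[1,0,0,0,0]]'
python3 - <<'E'
from h import *
where()
c=cam('wrist'); save(c['img'],'pics/w6.png')
E
```

```text
clock: 11.83
tcp_pos: [0.4577, -0.0985, 0.1908]
orientation: [-0.0, 0.989, 0.15, -0.001]
wrist_force: [1.2, 0.5, 0.1]
finger_gap: -0.0002
grip_force: 0.0
clock: 12.25
tcp_pos: [0.3855, -0.0645, 0.1892]
orientation: [0.0, 0.989, 0.151, 0.0]
wrist_force: [0.6, -0.6, 0.5]
finger_gap: 0.0001
grip_force: 0.0
t 12.25 tcp [ 0.3855 -0.0645  0.1892] phi 17.3 axis-rel tool xy mm [-98.5  19.7] zax [ 0.001 -0.001 -1.   ] j6 2.47 F [ 0.6 -0.6  0.5]
```

View pics/w6.png

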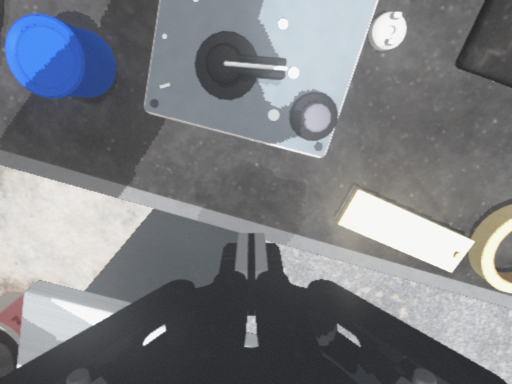

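The pointer is still at the fifth dot (293,73), the button is up (317,117), and nothing else near the mixer has moved. Handing in.

```bash
python3 -c 'from h import *
print(env.hand_in())'
```

```text
the job is handed in; nothing more can be done
None
```

On the mixer with the paint tin, the knob was pushed clockwise to the fifth dot; then the start button was pressed all the way down, and it came back up. The job was handed in after about 12 s of the 51 s limit, and no verdict came back.

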